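# Clear, close and pin the clamshell press

### The job

Clear the open clamshell press: with the yellow-handled sweeping block, never with the fingers, sweep the three offcuts off its face into the wooden tray beside it, then put the block back down on the desk. Close the lid, push the red-knobbed locking pin down through the lid hole into the hole of the lower half until its collar presses the lid fully shut, and finish like that, still gripping the pin and pressing down, because the springs lift the lid as soon as you let go. Leave the petri dish behind the press where it is.

Things in the scene. Friction and masses are not known exactly. Their poses are not given: they have to be found in the camera images.
- press: Lower half of the press, fixed: dark foot under a blue slab 140 (x) x 170 (y) x 10 mm, flat top face 45 mm above the desk. Origin on the desk under the slab's centre. Own +x points away from the robot (yaw within 11 degrees) to the hinge edge, own -y to the tray. Brass spring plungers 9 mm wide stand 6 mm above the face at own (-54, +-56) mm.
- tray: Shallow pine tray 150 (x) x 170 (y) x 34 mm with walls 10 mm thick and an inner floor 5 mm up, fixed beside the press on its own -y side; its near wall lies under the overhanging slab, so what goes over the slab's edge drops inside. Origin: centre of its underside on the desk; axes as the press.
- lid (a joint): Lid angle, rad: 0 fully shut, 1.45 to 1.7 at the start (upright). Grey plate 128 x 130 x 12 mm; dark pad 4 mm high on its outer face 20 to 80 mm from the hinge. Hinge friction holds it near upright; tipped towards the robot below about 1.1 rad it sinks shut by itself in 1 to 2 s and rests on spring plungers about 0.035 rad ajar. Pressing it shut at its hole takes about 5 N.
- lid_hinge (a point): Point on the hinge line, in the middle of the lid's width, 46 mm above the desk, 70 mm to own +x of the press origin. The hinge line runs along the press's own y; the shut lid lies to own -x of it with its lower face at this height.
- lid_edge (a point): Middle of the lid's free edge, half-way through its thickness: 133 mm from the hinge line. Moves with the lid.
- lid_hole (a point): Centre of the pin hole (12.5 mm across) on the outer face of the lid, 120 mm from the hinge line. Moves with the lid; with the lid shut it is 58 mm above the desk. z axis normal to the lid, out of it.
- base_hole (a point): Centre of the mouth of the pin hole (12 mm across, open down to the desk) in the face of the lower half, 45 mm above the desk, at own (-50, 0) mm of the press.
- pin_tip (a point): Lower tip of the locking pin, on its axis; z points up the pin. Steel shank 10 mm across, 36 mm long, tapered tip; steel collar 35 mm across, 36 to 42 mm from the tip; red knob 24 mm across, 42 to 76 mm from the tip. 0.1 kg.
- pin_knob (a point): Centre of the pin's red knob, on the axis, 59 mm from the tip. At the start the pin stands upright in its grey parking block, collar on the block's top.
- pin_block: Grey parking block of the pin, 60 x 60 x 42 mm, fixed to the desk, with a hole in the middle of its top. Origin: centre of its underside. It and the sweeping block may change places, one to the left of the press and one to the right of the tray.
- sweeper_center (a point): Centre (40 mm above the underside) of the sweeping block, standing upright on the desk: black foot 84 (x) x 26 (y) x 22 mm, in its middle an upright yellow handle 40 (x) x 14 (y) mm reaching up to 80 mm. Grip the handle across its 14 mm (own y); sweep along own y. 0.09 kg.
- offcut_a_center (a point): Centre of the copper-coloured offcut, a block 18 x 14 x 14 mm lying on the face of the press, within 35 mm of the press origin in own x and 45 mm in own y. 20 g.
- offcut_b_center (a point): Centre of the brass hexagonal offcut, 20 mm across and 13 mm tall, on the same face, same region.
- offcut_c_center (a point): Centre of the red plastic offcut, 16 x 16 x 12 mm, on the same face, same region.
- petri_dish: White round dish 90 mm across and 16 mm high on the desk behind the press; origin at its underside. Not to be disturbed.

How it is judged (in metres and radians):
On the way, in this order (a step that is already met when the one before it is completed fails the run):
1. all three offcuts lie in the wooden tray while the lid is still open (x of offcut_a_center in the frame of tray between -0.07 and 0.07 m and y of offcut_a_center in the frame of tray between -0.08 and 0.08 m and z of each of offcut_a_center, offcut_b_center, offcut_c_center in the frame of tray below 0.034 m and x of offcut_b_center in the frame of tray between -0.07 and 0.07 m and y of offcut_b_center in the frame of tray between -0.08 and 0.08 m and x of offcut_c_center in the frame of tray between -0.07 and 0.07 m and y of offcut_c_center in the frame of tray between -0.08 and 0.08 m and value of joint lid above 0.8 rad), for 0.2 s.
2. the lid is down on its springs, with the pin not yet in the lower half (value of joint lid below 0.09 rad and (horizontal distance between pin_tip and base_hole above 0.02 m or z of pin_tip in the frame of base_hole above 0 m)), for 0.1 s.
3. the pin is through the lid and at least 15 mm into the lower half (horizontal distance between pin_tip and base_hole below 0.004 m and z of pin_tip in the frame of base_hole below -0.015 m), for 0.1 s.
At the end, for the whole second after the job is handed in: Offcuts in the tray; sweeping block down on the desk outside it; pin upright within 7 degrees, within 4 mm of the lower hole's axis and 18 mm or more into it; fingers grip the pin and its collar presses the lid with over 2.5 N; lid shut to within 0.015 rad (x of offcut_a_center in the frame of tray between -0.07 and 0.07 m and y of offcut_a_center in the frame of tray between -0.08 and 0.08 m and z of each of offcut_a_center, offcut_b_center, offcut_c_center in the frame of tray below 0.034 m and x of offcut_b_center in the frame of tray between -0.07 and 0.07 m and y of offcut_b_center in the frame of tray between -0.08 and 0.08 m and x of offcut_c_center in the frame of tray between -0.07 and 0.07 m and y of offcut_c_center in the frame of tray between -0.08 and 0.08 m and value of joint lid below 0.015 rad and horizontal distance between pin_tip and base_hole below 0.004 m and z of pin_tip in the frame of base_hole below -0.018 m and angle between pin_tip's own z axis and vertical below 0.12 rad and contact force between pin and lid above 2.5 N and contact force between the fingers and pin above 1.5 N and height (world z) of sweeper_center below 0.05 m and horizontal distance between sweeper_center and tray above 0.1 m); the arm keeps its last pose, push and grip.
It fails at once if the fingers touch an offcut (contact force between the fingers and offcut_a above 0.3 N or contact force between the fingers and offcut_b above 0.3 N or contact force between the fingers and offcut_c above 0.3 N).
It fails at once if the petri dish is moved by more than 20 mm (distance of petri_dish from where it was at the start of the episode above 0.02 m).
It also fails if it takes over 72 s, if anything falls off the work surface, if the arm or the gripper's body presses on something with over 40 N, if the wrist force passes 120 N, or if a joint passes its speed limit or range.

### The arm

A 6-joint arm with a two-finger parallel gripper is mounted at the origin on a cart in front of the work surface, level with it; the furniture and walls round the work are solid. World frame = base frame: x ahead of the robot, y to its left, z up, the work surface at z = 0. Lengths are in mm, angles in degrees, forces in N, time in s.
With the tool pointing down it reaches from about 350 to 850 mm from the base axis. Payload 8.1 kg.
Tool frame: the origin (TCP) lies at the very end of the fingers, on their centre line; the grasp point (between the pads) lies 19 mm behind it; z points along the fingers, y is the line along which they close (so a half turn about z gives the same grasp; the last joint's range is limited). The gripper opens to 85 mm and grips with 20 to 120 N. Pads are 22 mm wide; open, the fingers measure 114 mm over their backs; the gripper's body (76 mm by 85 mm) begins 54 mm behind the grasp point. The pads swing forward as they close: fully open they stand 13 mm farther back than shut.
Start: joints at [63.404, 7.471, 85.268, -0, 87.261, -4.893], TCP at [221.863, 557.478, 231.292] pointing down, gripper open.
Joint ranges: [-169.43, 169.43], [-51.17, 129.36], [1.28, 143.12], [-76.62, 256.62], [0, 156.53], [-152.29, 152.29]. Speed limits (degrees/s): [136.94, 136.94, 159.86, 180, 180, 180].

### API

Orientations are given as [roll, pitch, yaw] about the fixed x, y, z axes, in that order (R = Rz(yaw) Ry(pitch) Rx(roll)).
In Python, from bench import r gives the robot as it stands.
- The arm moves only by the shell command python3 -m jog 'ROWS' [FORCE]. ROWS is JSON, a list of rows, each a list of 7 numbers: the turn, a rotation vector about the tool's x, y, z in degrees, then the shift along the tool's x, y, z in mm, then the closure, from -1 (fully open) to 1 (shut), so that 0 is half open. A call has 1 to 5 rows; each row shifts and turns the commanded pose from where the row before left it, along the tool's axes as they then stand; what a row does not reach is not made up. A row lasts 1/10 s, in which the tool goes at most 50 mm and 8.59 degrees, less where a joint would pass 70% of its speed; a pose out of reach is approached as far as the arm can. A call is refused whole if a number of a shift passes 50 or a number of a turn 8.59, either way. A call with a gripper value outside its range is refused whole. The fingers move at their own pace and stop on an object; FORCE is the grip in N (left out, the last holds). Time passes only in rows, so rows that do not move let the fingers close. It gives the time, the measured TCP pose, the force, the opening and the grip force at its end, in the units of the state.
- r.sense(): the state, without advancing time (a new reading comes with each control period).
- r.snapshot(name): name is "scene" or "top"; returns a dict with "pixels" (400x640x3 uint8, red, green, blue), "fx", "fy", "cx", "cy" (pixels), "world_to_cam" (4x4, takes a point from world to camera coordinates). Camera axes: x right, y up, looking along -z (the intrinsics and any distortion apply to the point x, -y, -z); pixel columns grow to the right and rows downward; lengths in mm; the calibration is good to about 2 mm. A picture is of the moment at which its call begins. There is no depth.
- r.hand_in(): hands the job in; it is judged then, once.
The state is a dict: "time": time; "joint_pos": joint angles; "qd": joint speeds; "joint_efforts": joint torques, N m; "tool_pos": TCP position; "tcp_rot": TCP orientation; "ft_force": force on the tool from outside, world axes, zero at the start; "wrist_torque": the same for the moment, N m; "finger_gap": finger opening in mm; "grip_force": force on a finger pad.
Only numpy, scipy, OpenCV 4.12 (cv2) and the standard library are available. Lean on these libraries where they do the work, as an engineer would, in place of code of your own. Each camera call takes 0.05 s, during which the arm holds its last target. There are 200 camera calls.

## Working session

There is one attempt and no reset: what is moved stays moved. The work goes in short steps, Python scripts to look and compute and a shell command to move; the robot and the scene stay as the last step left them, time stands still between calls to the robot, and variables do not carry over. Pictures are saved under pics/ and viewed, at most 10 in all, crops included, and the job is handed in when it is done.

```bash
mkdir -p pics; ls
python3 - <<'E'
from bench import r
import cv2,json,numpy as np
print(r.sense())
for n in("scene","top"):
    s=r.snapshot(n)
    cv2.imwrite(f"pics/{n}0.png",s["pixels"][:,:,::-1])
    np.savez(f"{n}0.npz",**s)
    print({k:(np.round(v,3).tolist() if k!="pixels" else 0) for k,v in s.items()})
E
```

```text
pics
{'time': 0.0, 'joint_pos': array([ 6.34040070e+01,  7.51623290e+00,  8.53302913e+01,  1.78958639e-04,
        8.72613335e+01, -4.89440479e+00]), 'qd': array([ 0.02411143, -0.00743765, -0.02409168, -0.05869386, -0.07693786,
        0.0571936 ]), 'joint_efforts': array([-1.14124927e-03, -5.69375145e+01, -5.00567830e+01, -1.54210798e-04,
        1.42360645e-02,  3.71605449e-05]), 'tool_pos': array([221.60445462, 556.97690078, 230.22300761]), 'tcp_rot': array([-1.79892551e+02, -9.38046423e-03,  1.58298394e+02]), 'ft_force': array([ 0.07712107,  0.58962579, -0.29569877]), 'wrist_torque': array([-0.01650377,  0.04265938,  0.01995022]), 'grip_force': 0.0, 'finger_gap': 85.76808396715148}
{'pixels': 0, 'fx': 361.903, 'fy': 361.903, 'cx': 318.097, 'cy': 197.021, 'world_to_cam': [[-0.844, -0.537, -0.017, 510.802], [0.401, -0.651, 0.644, -257.856], [-0.357, 0.537, 0.765, -964.318], [0.0, 0.0, 0.0, 1.0]]}
{'pixels': 0, 'fx': 517.41, 'fy': 517.41, 'cx': 322.496, 'cy': 201.605, 'world_to_cam': [[0.025, -0.999, 0.025, -13.732], [0.989, 0.029, 0.145, -561.362], [-0.146, 0.021, 0.989, -1215.977], [0.0, 0.0, 0.0, 1.0]]}
```

View pics/scene0.png

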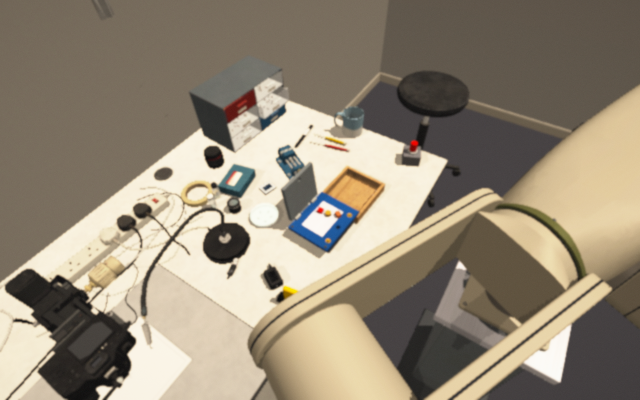

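View pics/top0.png

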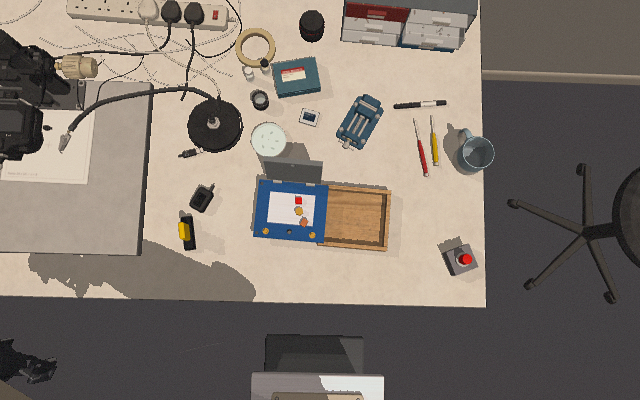

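The top view shows the blue press around (290,210), the tray at its right (357,218), the upright lid at (293,169) and the dish at (268,140). The sweeper stands at (187,232), the pin at (461,260), and the offcuts lie near (298,200), (299,211) and (304,222).

```bash
cat > h.py <<'E'
import numpy as np,cv2
from bench import r
def snap(n):
    return r.snapshot(n)
def ray(s,px,z):
    T=np.array(s["world_to_cam"]);R=T[:3,:3];t=T[:3,3];c=-R.T@t
    d=R.T@np.array([(px[0]-s["cx"])/s["fx"],-(px[1]-s["cy"])/s["fy"],-1.])
    return (c+d*(z-c[2])/d[2])
def proj(s,p):
    T=np.array(s["world_to_cam"]);q=T[:3,:3]@np.asarray(p,float)+T[:3,3]
    return np.array([s["cx"]+s["fx"]*q[0]/-q[2],s["cy"]-s["fy"]*q[1]/-q[2]])
def mask(s,h0,h1,s0,v0,box,s1=255,v1=255):
    hsv=cv2.cvtColor(np.asarray(s["pixels"]),cv2.COLOR_RGB2HSV)
    if h0<=h1:m=cv2.inRange(hsv,(h0,s0,v0),(h1,s1,v1))
    else:m=cv2.inRange(hsv,(h0,s0,v0),(180,s1,v1))|cv2.inRange(hsv,(0,s0,v0),(h1,s1,v1))
    k=np.zeros_like(m);x0,y0,x1,y1=box;k[y0:y1,x0:x1]=m[y0:y1,x0:x1];return k
def blobs(m,amin=6):
    n,l,st,c=cv2.connectedComponentsWithStats(m)
    return [(c[i].round(1).tolist(),st[i].tolist()) for i in range(1,n) if st[i][4]>=amin]
E
python3 - <<'E'
from h import *
s={k:v for k,v in np.load("top0.npz").items()}
im=s["pixels"][:,:,::-1]
m=mask(s,105,125,150,60,(240,165,340,260))
print("blue",blobs(m))
cs,_=cv2.findContours(m,cv2.RETR_EXTERNAL,cv2.CHAIN_APPROX_NONE)
c=max(cs,key=cv2.contourArea);R=cv2.minAreaRect(c);print(R);B=cv2.boxPoints(R)
print([ray(s,b,45).round(1).tolist() for b in B])
ap=cv2.approxPolyDP(cv2.convexHull(c),4,True)[:,0];print(ap.tolist(),[ray(s,b,45).round(1).tolist() for b in ap])
print("yellow",blobs(mask(s,20,32,150,120,(165,200,210,260))))
print("black",blobs(mask(s,0,180,0,0,(165,200,210,260),v1=60)))
print("redknob",blobs(mask(s,172,6,150,80,(435,235,485,285))))
print("off red",blobs(mask(s,170,5,150,80,(270,185,325,235))))
print("off orange",blobs(mask(s,5,30,90,80,(270,185,318,235))))
print("wood",blobs(mask(s,8,25,60,60,(318,170,400,260))))
a=cv2.resize(im[150:260,160:320],None,fx=5,fy=5,interpolation=cv2.INTER_CUBIC);cv2.imwrite("pics/c1.png",a)
E
```

```text
blue [([290.8, 212.0], [253, 180, 75, 63, 2275])]
((290.56878662109375, 210.77064514160156), (70.44194793701172, 57.217647552490234), 5.389311790466309)
[[473.2, 166.0, 45.0], [612.0, 159.2, 45.0], [600.7, -11.6, 45.0], [461.9, -2.0, 45.0]]
[[259, 180], [327, 186], [323, 242], [254, 236]] [[609.5, 157.2, 45.0], [599.6, -8.4, 45.0], [463.3, -2.1, 45.0], [473.1, 163.2, 45.0]]
yellow [([183.6, 231.0], [178, 222, 12, 18, 171])]
black [([199.3, 204.5], [190, 200, 20, 13, 165]), ([189.1, 233.3], [181, 216, 15, 34, 248])]
redknob [([465.1, 258.8], [459, 254, 13, 11, 112])]
off red [([298.1, 200.1], [295, 197, 7, 7, 46])]
off orange [([298.6, 210.8], [295, 207, 8, 9, 52]), ([303.6, 222.2], [300, 218, 8, 9, 46]), ([311.8, 233.2], [309, 232, 6, 3, 14])]
wood [([357.1, 217.9], [318, 184, 74, 68, 3955])]
```

View pics/c1.png

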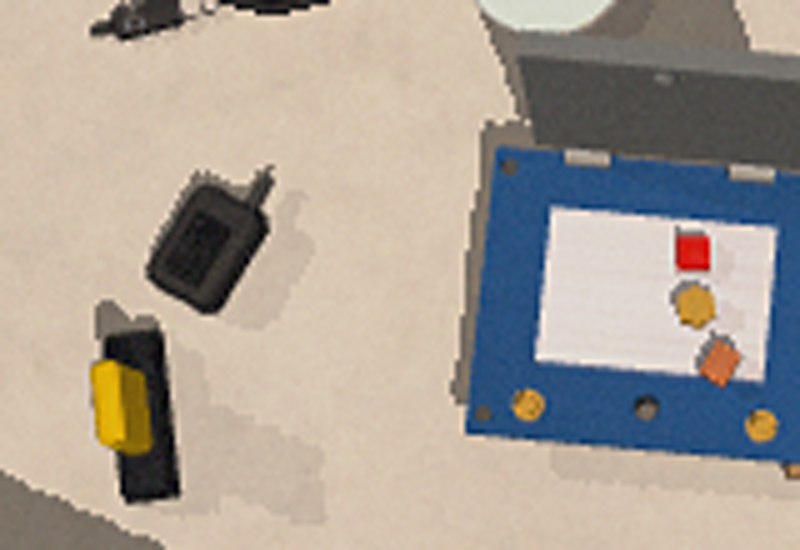

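The crop shows the sweeper foot with corners at crop px (105,337), (160,330), (180,497), (125,503), i.e. original = crop/5+(160,150). The plungers are at (528,405) and (761,425) and the base hole at (646,406). The three offcuts are clustered on the right half, well clear of the lid.

Run:
```python
from h import *
s={k:v for k,v in np.load("top0.npz").items()}
f=lambda u,v:(u/5+160-.4,v/5+150-.4)
p1=ray(s,f(528,405),51);p2=ray(s,f(761,425),51);bh=ray(s,f(646,406),45)
d=p1-p2;print("plungers",p1,p2,np.linalg.norm(d),"yaw",np.degrees(np.arctan2(-d[0],d[1])),"hole",bh)
yaw=np.arctan2(-d[0],d[1]);ex=np.array([np.cos(yaw),np.sin(yaw),0]);ey=np.array([-ex[1],ex[0],0])
c1=(p1+p2)/2+54*ex;c2=bh+50*ex;print("centre",c1,c2)
O=(c1+c2)/2
for n,px,z in(("red",(298.1,200.1),57),("hex",(298.6,210.8),58),("cu",(303.6,222.2),59)):
    q=ray(s,px,z);print(n,q.round(1),"own",((q-O)@ex).round(1),((q-O)@ey).round(1))
F=[ray(s,f(*q),22) for q in((105,337),(160,330),(180,497),(125,503))]
print("foot",np.round(F,1).tolist(),np.mean(F,0))
for a,b in((0,1),(1,2),(2,3),(3,0)):print(np.linalg.norm(F[a]-F[b]).round(1),np.degrees(np.arctan2(*(F[a]-F[b])[[1,0]])).round(1))
print("handle blob @50",ray(s,(183.6,231),55),"@80 far left edge",ray(s,f(92,362),80),ray(s,f(118,360),80),ray(s,f(97,440),80),ray(s,f(123,452),80))
print("knob @75",ray(s,(465.1,258.8),70))
for n in [(529,52),(760,72)]:print("lid edge?",ray(s,f(*n),179))
```

```text
plungers [486.2747394  136.51290103  51.        ] [479.76465755  25.20679571  51.        ] 111.49632391703538 yaw -3.34730747731864 hole [487.87347734  80.58149138  45.        ]
centre [536.92757163  77.70687966  51.        ] [537.7881747   77.66207591  45.        ]
red [561.1  60.4  57. ] own 24.8 -15.9
hex [535.2  58.3  58. ] own -1.0 -19.4
cu [508.1  45.6  59. ] own -27.3 -33.8
foot [[516.4, 346.2, 22.0], [520.6, 319.8, 22.0], [439.6, 305.2, 22.0], [436.0, 331.4, 22.0]] [478.13734836 325.65073558  22.        ]
26.8 99.0
82.3 10.3
26.5 -82.2
81.7 -169.5
handle blob @50 [479.67414186 328.71039794  55.        ] @80 far left edge [498.19202749 336.86050976  80.        ] [499.46061991 324.91768475  80.        ] [462.03435953 332.18498341  80.        ] [456.81308534 319.87820235  80.        ]
knob @75 [ 431.09225627 -336.6258428    70.        ]
lid edge? [629.24358621 131.17201018 179.        ]
lid edge? [623.44014148  30.27554977 179.        ]
```

```bash
cat > d.py <<'E'
# deltas in tool axes to world target x y z yaw (tool down)
import sys
from h import *
from scipy.spatial.transform import Rotation as Ro
s=r.sense();x,y,z,w=map(float,sys.argv[1:5])
p=np.array(s["tool_pos"]);e=s["tcp_rot"];R=Ro.from_euler("xyz",e,degrees=True)
G=Ro.from_euler("xyz",[180,0,w],degrees=True)
print("t",round(s["time"],2),"pos",p.round(1),"rot",np.round(e,2),"F",np.round(s["ft_force"],1),"gap",round(s["finger_gap"],1),"grip",round(s["grip_force"],1))
print("turn",np.degrees((R.inv()*G).as_rotvec()).round(2),"shift(now axes)",R.inv().apply(np.array([x,y,z])-p).round(1),"shift(goal axes)",G.inv().apply(np.array([x,y,z])-p).round(1))
E
python3 -m jog '[[0,0,-8,0,0,0,-1],[0,0,-8,0,0,0,-1],[0,0,-8,0,0,0,-1],[0,0,-8,0,0,0,-1]]'
python3 -m jog '[[0,0,0,-26.5,-34,12,-1],[0,0,0,-26.5,-34,12,-1],[0,0,0,-26.5,-34,12,-1],[0,0,0,-26.5,-34,12,-1]]'
python3 -m jog '[[0,0,0,-26.5,-34,12,-1],[0,0,0,-26.5,-34,12,-1],[0,0,0,-26.5,-34,12,-1],[0,0,0,-26.5,-34,12,-1],[0,0,0,0,0,0,-1]]'
python3 d.py 478 326 100 190; python3 d.py 478 326 29 190
```

```text
time: 0.5
tool_pos: [221.7, 557.1, 230.6]
tcp_rot: [-179.9, -0.0, -169.4]
ft_force: [0.3, -0.0, 0.8]
finger_gap: 85.2
grip_force: 0.0
time: 0.9
tool_pos: [351.1, 441.3, 182.4]
tcp_rot: [-180.0, -0.0, -169.7]
ft_force: [0.3, 0.7, 0.3]
finger_gap: 85.6
grip_force: 0.0
time: 1.4
tool_pos: [481.1, 323.2, 132.7]
tcp_rot: [-179.8, -0.2, -170.0]
ft_force: [-0.6, 0.6, 0.1]
finger_gap: 85.1
grip_force: 0.0
t 1.4 pos [481.1 323.2 132.7] rot [-1.7984e+02 -1.5000e-01 -1.6998e+02] F [-0.6  0.6  0.1] gap 85.1 grip 0.0
turn [-0.16 -0.15  0.02] shift(now axes) [ 2.5  3.4 32.7] shift(goal axes) [ 2.6  3.3 32.7]
t 1.4 pos [481.1 323.2 132.7] rot [-1.7984e+02 -1.5000e-01 -1.6998e+02] F [-0.6  0.6  0.1] gap 85.1 grip 0.0
turn [-0.16 -0.15  0.02] shift(now axes) [  2.3   3.6 103.7] shift(goal axes) [  2.6   3.3 103.7]
```

```bash
python3 -m jog '[[0,0,0,2.5,3.5,34,-1],[0,0,0,0,0,34,-1],[0,0,0,0,0,25,-1],[0,0,0,0,0,10,-1],[0,0,0,0,0,0,-1]]'|head -2
python3 -m jog '[[0,0,0,0,0,0,1],[0,0,0,0,0,0,1],[0,0,0,0,0,0,1],[0,0,0,0,0,0,1],[0,0,0,0,0,0,1]]' 60
python3 -m jog '[[0,0,0,0,0,0,1],[0,0,0,0,0,0,1],[0,0,0,0,0,0,1]]' 60
python3 d.py 537 110 120 176.65
```

```text
time: 1.9
tool_pos: [474.3, 330.4, 30.6]
time: 2.4
tool_pos: [476.3, 330.9, 32.9]
tcp_rot: [180.0, 0.1, -169.7]
ft_force: [-0.1, -2.2, 3.6]
finger_gap: 13.2
grip_force: 61.5
time: 2.7
tool_pos: [476.4, 330.9, 32.9]
tcp_rot: [180.0, 0.0, -169.7]
ft_force: [-1.2, -0.4, 5.5]
finger_gap: 13.2
grip_force: 61.2
t 2.7 pos [476.4 330.9  32.9] rot [ 1.7999e+02  5.0000e-02 -1.6971e+02] F [-1.2 -0.4  5.5] gap 13.2 grip 61.2
turn [ 0.02  0.04 13.64] shift(now axes) [ -20.2 -228.2  -87.1] shift(goal axes) [ -73.4 -217.   -87.1]
```

```bash
python3 -m jog '[[0,0,0,0,0,-20,1],[0,0,0,0,0,-40,1],[0,0,0,0,0,-40,1],[0,0,4,0,0,-20,1],[0,0,0,0,0,0,1]]'|head -4
python3 -m jog '[[0,0,5,0,0,0,1],[0,0,4.5,0,0,0,1],[0,0,0,0,0,0,1],[0,0,0,0,0,0,1]]'
python3 d.py 539 75 160 176.65
python3 - <<'E'
from h import *
for n in("scene","top"):
    s=snap(n);np.savez(n+"1.npz",**s)
    p=proj(s,[476,331,130]).astype(int);print(p)
    a=s["pixels"][max(0,p[1]-50):p[1]+50,max(0,p[0]-64):p[0]+64,::-1]
    cv2.imwrite(f"{n}t.png",cv2.resize(a,(512,400),interpolation=cv2.INTER_CUBIC)[:,:400])
cv2.imwrite("pics/held.png",np.hstack([cv2.imread("scenet.png"),cv2.imread("topt.png")]))
E
```

```text
time: 3.2
tool_pos: [478.1, 332.0, 156.5]
tcp_rot: [179.8, 0.4, -173.8]
ft_force: [1.0, 0.0, -1.1]
time: 3.6
tool_pos: [475.2, 330.3, 150.7]
tcp_rot: [-179.9, -0.1, 177.0]
ft_force: [-0.1, 0.3, -0.9]
finger_gap: 13.2
grip_force: 60.4
t 3.6 pos [475.2 330.3 150.7] rot [-1.7993e+02 -1.1000e-01  1.7697e+02] F [-0.1  0.3 -0.9] gap 13.2 grip 60.4
turn [-0.07 -0.11  0.32] shift(now axes) [ -77.1 -251.6   -9.2] shift(goal axes) [ -78.6 -251.2   -9.3]
[288 280]
[174 229]
```

View pics/held.png

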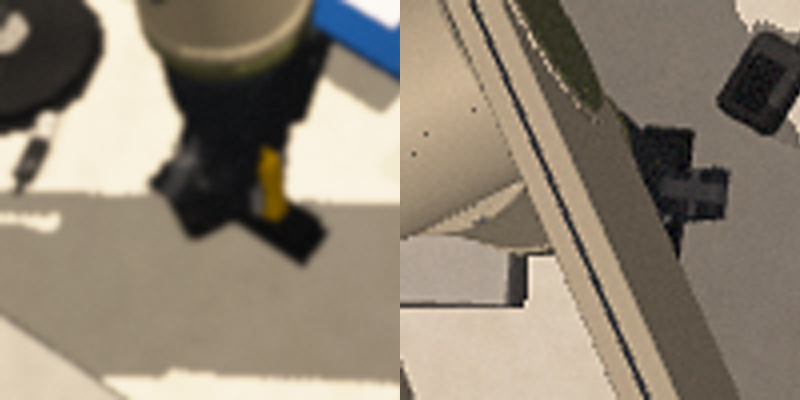

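The block is firmly held and level, with its foot below the fingers (scene crop at (265,230)). I'll move it over the clear left part of the face and lower it.

```bash
python3 -m jog '[[0,0,0.3,-14.5,-41.8,0,1],[0,0,0,-14.5,-41.8,0,1],[0,0,0,-14.5,-41.8,0,1],[0,0,0,-14.5,-41.8,0,1],[0,0,0,-14.5,-41.8,0,1]]'|head -2
python3 -m jog '[[0,0,0,0,0,20,1],[0,0,0,0,0,20,1],[0,0,0,0,0,20,1],[0,0,0,0,0,0,1],[0,0,0,0,0,0,1]]'
python3 d.py 536.7 117.8 82 176.65
```

```text
time: 4.2
tool_pos: [536.0, 116.1, 152.2]
time: 4.7
tool_pos: [535.5, 117.8, 92.2]
tcp_rot: [-180.0, -0.1, 176.5]
ft_force: [0.4, -0.0, -0.7]
finger_gap: 13.3
grip_force: 60.5
t 4.7 pos [535.5 117.8  92.2] rot [-1.7999e+02 -6.0000e-02  1.7655e+02] F [ 0.4 -0.  -0.7] gap 13.3 grip 60.5
turn [-0.01 -0.06 -0.1 ] shift(now axes) [-1.3  0.1 10.2] shift(goal axes) [-1.2  0.1 10.2]
```

Descend to touch, gently.

```bash
for i in 1; do python3 -m jog '[[0,0,0,-1,0,5,1],[0,0,0,0,0,3,1],[0,0,0,0,0,1,1],[0,0,0,0,0,0,1]]'|sed -n '2p;4p'; python3 -m jog '[[0,0,0,0,0,2,1],[0,0,0,0,0,0,1]]'|sed -n '2p;4p';python3 -m jog '[[0,0,0,0,0,1.5,1],[0,0,0,0,0,0,1]]'|sed -n '2p;4p';python3 -m jog '[[0,0,0,0,0,1.5,1],[0,0,0,0,0,0,1]]'|sed -n '2p;4p'; done
```

```text
tool_pos: [536.8, 117.8, 83.4]
ft_force: [0.2, 0.4, 0.3]
tool_pos: [536.7, 117.7, 81.2]
ft_force: [-0.4, -0.3, -1.6]
tool_pos: [536.7, 117.7, 79.6]
ft_force: [-0.4, 0.0, 0.0]
tool_pos: [536.8, 117.7, 78.1]
ft_force: [-0.5, 0.2, 0.2]
```

```bash
python3 -m jog '[[0,0,0,0,0,1,1],[0,0,0,0,0,0,1]]'|sed -n '2p;4p'; python3 -m jog '[[0,0,0,0,0,1,1],[0,0,0,0,0,0,1]]'|sed -n '2p;4p'
python3 - <<'E'
from h import *
s=snap("top");np.savez("top2.npz",**s)
s2=snap("scene");np.savez("scene2.npz",**s2)
a=cv2.resize(s["pixels"][150:260,240:400,::-1],(640,440),interpolation=cv2.INTER_CUBIC)[:,:480]
p=proj(s2,[537,78,45]).astype(int)
b=cv2.resize(s2["pixels"][p[1]-60:p[1]+50,p[0]-40:p[0]+40,::-1],(320,440),interpolation=cv2.INTER_CUBIC)
cv2.imwrite("pics/pre.png",np.hstack([a,b]))
E
```

```text
tool_pos: [537.0, 117.8, 78.0]
ft_force: [-3.1, -0.2, 4.7]
tool_pos: [537.3, 117.9, 77.9]
ft_force: [-6.5, 0.4, 12.4]
```

View pics/pre.png

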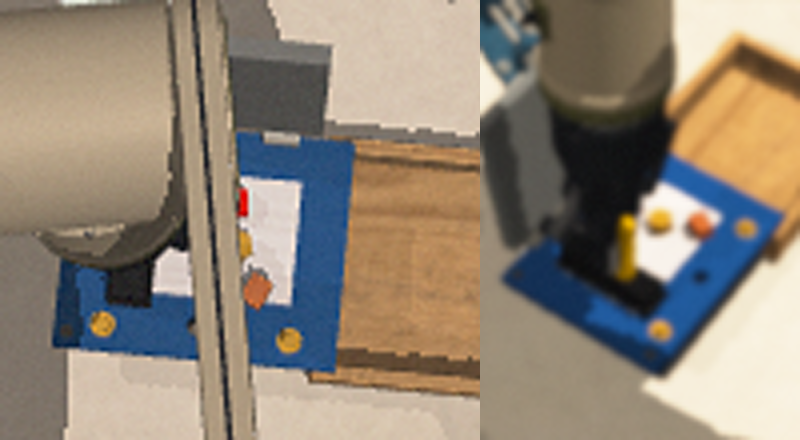

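The foot touched the face at TCP z=78, so it hangs 33 mm below the TCP. Both crops show it flat on the face left of the offcuts and clear of the plungers. Lift about 1 mm and sweep towards the tray.

```bash
python3 -m jog '[[0,0,0,0,0,-3.2,1],[0,0,0,0,0,0,1],[0,0,0,0,-7,0,1],[0,0,0,0,-7,0,1],[0,0,0,0,-7,0,1]]'|sed -n '2p;4p'
for k in 1; do python3 -m jog '[[0,0,0,0,-7,0,1],[0,0,0,0,-7,0,1],[0,0,0,0,-7,0,1],[0,0,0,0,-7,0,1],[0,0,0,0,-7,0,1]]'|sed -n '2p;4p'
python3 -m jog '[[0,0,0,0,-7,0,1],[0,0,0,0,-7,0,1],[0,0,0,0,-7,0,1],[0,0,0,0,-7,0,1],[0,0,0,0,-7,0,1]]'|sed -n '2p;4p'
python3 -m jog '[[0,0,0,0,-7,0,1],[0,0,0,0,-7,0,1],[0,0,0,0,-7,0,1],[0,0,0,0,-7,0,1],[0,0,0,0,-7,0,1]]'|sed -n '2p;4p'
python3 -m jog '[[0,0,0,0,-5,0,1],[0,0,0,0,-5,0,1],[0,0,0,0,0,0,1],[0,0,0,0,0,0,1],[0,0,0,0,0,0,1]]'|sed -n '2p;4p'; done
python3 - <<'E'
from h import *
s=snap("top");np.savez("top3.npz",**s)
s2=snap("scene");np.savez("scene3.npz",**s2)
a=cv2.resize(s["pixels"][150:260,270:400,::-1],(520,440),interpolation=cv2.INTER_CUBIC)[:,:480]
p=proj(s2,[537,20,45]).astype(int)
b=cv2.resize(s2["pixels"][p[1]-60:p[1]+50,p[0]-40:p[0]+40,::-1],(320,440),interpolation=cv2.INTER_CUBIC)
cv2.imwrite("pics/swept.png",np.hstack([a,b]))
E
python3 d.py 536 118 140 176.65
```

```text
tool_pos: [535.2, 95.9, 79.1]
ft_force: [-0.1, -0.1, -0.7]
tool_pos: [533.3, 61.2, 79.5]
ft_force: [0.1, 0.9, -0.6]
tool_pos: [531.2, 26.3, 79.5]
ft_force: [0.3, -0.1, -0.2]
tool_pos: [529.0, -8.7, 79.5]
ft_force: [0.3, 0.1, -1.0]
tool_pos: [528.5, -17.8, 79.5]
ft_force: [-0.1, -0.4, -0.5]
t 8.8 pos [528.5 -17.8  79.4] rot [ 1.8000e+02 -1.0000e-02  1.7652e+02] F [ 0.1 -0.  -0.7] gap 13.4 grip 60.4
turn [ 0.   -0.01 -0.13] shift(now axes) [  0.7 136.  -60.5] shift(goal axes) [  0.4 136.  -60.6]
```

View pics/swept.png

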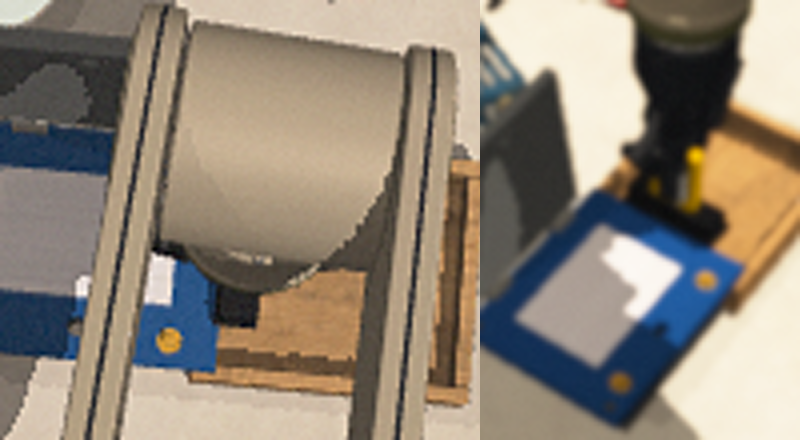

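The face is clear: only the hole and plungers remain, and the foot overhangs the tray. Back to put the block down left of the press.

```bash
python3 -m jog '[[0,0,0,0,0,-35,1],[0,0,0,0,0,-35,1],[0,0,0,8.6,41.8,0,1],[0,0,0,8.6,41.8,0,1],[0,0,0,8.6,41.8,0,1]]'|sed -n '2p;4p'
python3 -m jog '[[0,0,0,8.6,41.8,0,1],[0,0,0,8.6,41.8,0,1],[0,0,0,8.6,41.8,0,1],[0,0,0,8.6,41.8,0,1],[0,0,0,8.6,41.8,0,1]]'|sed -n '2p;4p'
python3 -m jog '[[0,0,0,0,0,35,1],[0,0,0,0,0,35,1],[0,0,0,0,0,30,1],[0,0,0,0,0,9,1],[0,0,0,0,0,0,1]]'|sed -n '2p;4p'
python3 - <<'E'
from h import *
s=snap("top")
for n,a in(("red",(170,5,150,80,(315,180,400,255))),("or",(5,30,150,80,(315,180,400,255)))):print(n,blobs(mask(s,*a)))
cv2.imwrite("pics/tray.png",cv2.resize(s["pixels"][150:260,160:400,::-1],None,fx=3.3,fy=3.3,interpolation=cv2.INTER_CUBIC))
E
python3 d.py 478 321 33 176.65
```

```text
tool_pos: [510.4, 110.0, 150.1]
ft_force: [0.1, 0.7, -1.5]
tool_pos: [479.6, 321.9, 149.6]
ft_force: [0.5, -1.2, -1.4]
tool_pos: [478.9, 319.3, 38.9]
ft_force: [0.5, 0.2, -1.1]
red [([331.0, 206.0], [329, 202, 5, 8, 35])]
or [([331.0, 215.6], [329, 212, 5, 9, 41]), ([329.6, 225.1], [327, 222, 6, 7, 40])]
t 10.35 pos [480.3 320.   40.8] rot [-1.7999e+02 -2.0000e-02  1.7650e+02] F [0.9 0.  0.1] gap 13.3 grip 60.4
turn [-0.01 -0.02 -0.15] shift(now axes) [2.3 0.9 7.8] shift(goal axes) [2.3 0.9 7.8]
```

View pics/tray.png

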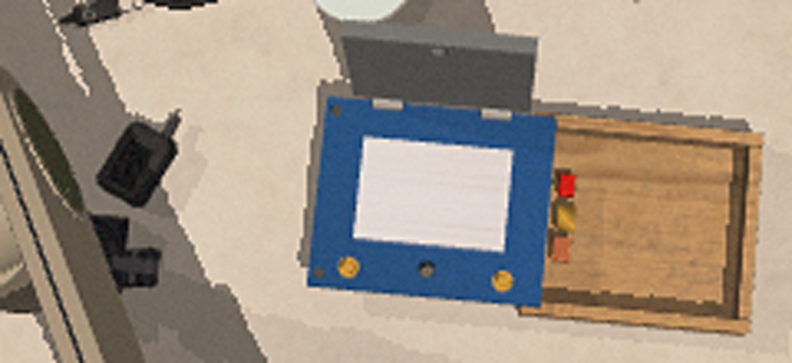

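All three offcuts, at (331,206), (331,216) and (330,225), sit just past the slab edge in the tray. I'll check their tray coordinates.

```bash
python3 - <<'E'
from h import *
s=snap("top");O=np.array([537.4,77.7,0]);a=np.radians(-3.35);ex=np.array([np.cos(a),np.sin(a),0]);ey=np.array([-ex[1],ex[0],0])
own=lambda p:(np.round([(p-O)@ex,(p-O)@ey],1)).tolist()
f=lambda u,v:(u/3.3+160-.4,v/3.3+150-.4)
for q in((762,133),(748,333)):print("tray far corner z34",own(ray(s,f(*q),34)))
print("slab edge z45",own(ray(s,f(549,220),45)))
for q in((331,206),(331,215.6),(329.6,225.1)):
    for z in(18,45):print(z,own(ray(s,q,z)))
E
python3 -m jog '[[0,0,0,0,0,4,1],[0,0,0,0,0,3,1],[0,0,0,0,0,0,1]]'|sed -n '2p;4p'
python3 -m jog '[[0,0,0,0,0,0,-0.7],[0,0,0,0,0,0,-0.7],[0,0,0,0,0,0,-0.7],[0,0,0,0,0,0,-0.7],[0,0,0,0,0,0,-0.7]]'|sed -n '2p;5p'
```

```text
tray far corner z34 [73.2, -239.1]
tray far corner z34 [-76.0, -238.4]
slab edge z45 [-6.9, -86.0]
18 [22.9, -96.8]
45 [19.1, -96.0]
18 [-1.0, -98.8]
45 [-4.3, -97.9]
18 [-24.7, -97.3]
45 [-27.5, -96.4]
tool_pos: [480.5, 320.0, 33.9]
ft_force: [-0.0, -0.1, -0.6]
tool_pos: [480.3, 320.0, 33.5]
finger_gap: 72.4
```

The offcuts are on the tray floor (tray y≈+57), and the block is down and released. Next I go up and over, and behind the lid.

```bash
python3 -m jog '[[0,0,0,0,0,-40,-0.7],[0,0,0,0,0,-50,-0.7],[0,0,0,0,0,-50,1],[0,0,0,0,0,-50,1]]'|sed -n '2p;4p'
python3 -m jog '[[0,0,0,-28.9,-34,0,1],[0,0,0,-28.9,-34,0,1],[0,0,0,-28.9,-34,0,1],[0,0,0,-28.9,-34,0,1],[0,0,0,-28.9,-34,0,1]]'|sed -n '2p;4p'
python3 -m jog '[[0,0,0,-28.9,-34,0,1],[0,0,0,-28.9,-34,0,1],[0,0,0,0,0,0,1],[0,0,0,0,0,0,1]]'|sed -n '2p;4,5p'
python3 d.py 667 70 140 176.65
```

```text
tool_pos: [479.9, 319.7, 225.4]
ft_force: [0.6, 0.7, -0.7]
tool_pos: [614.9, 139.9, 223.6]
ft_force: [0.8, 0.0, 0.3]
tool_pos: [667.8, 68.9, 222.8]
ft_force: [0.1, -1.3, -0.4]
finger_gap: 0.2
t 12.5 pos [667.8  68.9 222.8] rot [ 1.7999e+02 -6.0000e-02  1.7637e+02] F [ 0.1 -1.3 -0.4] gap 0.2 grip 0.0
turn [ 0.01 -0.06 -0.28] shift(now axes) [ 0.8  1.1 82.8] shift(goal axes) [ 0.9  1.1 82.8]
```

```bash
python3 -m jog '[[0,0,0,0,0,40,1],[0,0,0,0,0,43,1],[0,0,0,0,0,0,1],[0,0,0,10,0,0,1],[0,0,0,10,0,0,1]]'|sed -n '2p;4p'
python3 -m jog '[[0,0,0,10,0,0,1],[0,0,0,10,0,0,1],[0,0,0,10,0,0,1],[0,0,0,10,0,0,1],[0,0,0,10,0,0,1]]'|sed -n '2p;4p'
python3 -m jog '[[0,0,0,10,0,0,1],[0,0,0,10,0,0,1],[0,0,0,10,0,0,1],[0,0,0,10,0,0,1],[0,0,0,0,0,0,1]]'|sed -n '2p;4p'
python3 d.py 431 -337 140 150
python3 - <<'E'
from h import *
s=snap("top");cv2.imwrite("pics/lid.png",cv2.resize(s["pixels"][110:285,220:490,::-1],None,fx=2.9,fy=2.9,interpolation=cv2.INTER_CUBIC))
E
```

```text
tool_pos: [647.6, 72.4, 142.5]
ft_force: [-0.5, -0.2, 0.2]
tool_pos: [597.9, 75.1, 142.4]
ft_force: [1.4, -0.3, 0.3]
tool_pos: [556.4, 76.9, 140.2]
ft_force: [0.1, 0.3, 0.6]
t 14.0 pos [556.4  76.9 140.2] rot [-1.7999e+02 -7.0000e-02  1.7651e+02] F [0.1 0.3 0.6] gap 0.1 grip 0.0
turn [-2.000e-02 -7.000e-02  2.651e+01] shift(now axes) [ 9.990e+01 -4.207e+02  4.000e-01] shift(goal axes) [-9.840e+01 -4.211e+02  2.000e-01]
```

View pics/lid.png

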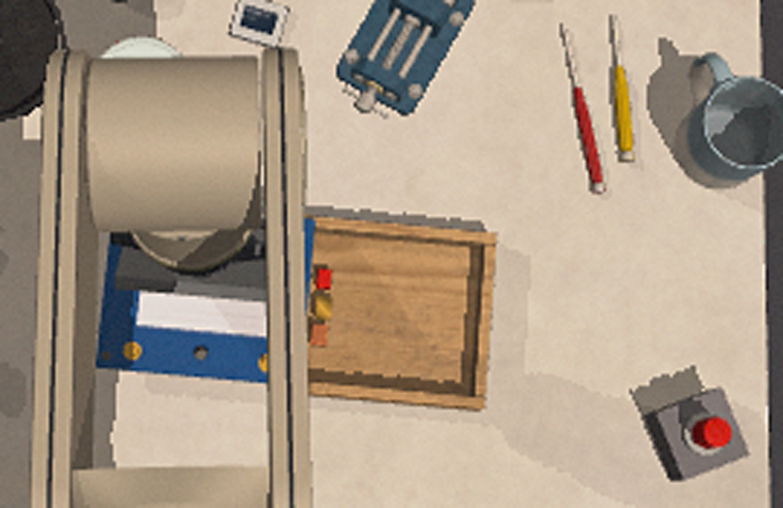

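The lid has gone past its tipping point and is dropping. The pin's knob top is near crop (715,432) and its collar near (707,433), standing in the parking block.

```bash
python3 -m jog '[[0,0,0,0,0,-40,1],[0,0,0,0,0,-40,0],[0,0,0,0,0,0,-1],[0,0,0,0,0,0,-1],[0,0,0,0,0,0,-1]]'|sed -n '2p;4,5p'
python3 - <<'E'
from h import *
s=snap("top");f=lambda u,v:(u/2.9+220-.3,v/2.9+110-.3)
print("top",ray(s,f(715,432),82),"collar",ray(s,f(707,433),48))
hsv=cv2.cvtColor(s["pixels"],cv2.COLOR_RGB2HSV);x0,y0=440,235
m=mask(s,172,6,150,80,(435,235,485,285));v=hsv[:,:,2][m>0];print(np.percentile(v,[5,25,50,75,95]))
print("bright",blobs(mask(s,172,6,150,int(np.percentile(v,60)),(435,235,485,285))),blobs(m))
print("scene red",blobs(mask(snap("scene"),172,6,150,60,(395,130,430,170))))
sc=snap("scene");b=max(blobs(mask(sc,172,6,150,60,(395,130,430,170))),key=lambda q:q[1][4])
print(ray(sc,b[0],68))
E
python3 d.py 431 -337 140 176.5
```

```text
tool_pos: [557.4, 76.7, 219.3]
ft_force: [0.1, 1.3, 0.5]
finger_gap: 58.0
top [ 430.95252982 -335.72989323   82.        ] collar [ 431.44686315 -339.34678055   48.        ]
[ 85.   192.25 205.5  210.75 217.  ]
bright [([467.1, 259.7], [463, 255, 9, 9, 43])] [([466.1, 258.9], [459, 254, 13, 11, 92])]
scene red [([413.6, 144.8], [410, 140, 9, 11, 73])]
[ 429.58246566 -340.1060091    68.        ]
t 14.7 pos [557.   76.7 218.7] rot [-1.7998e+02 -1.6000e-01  1.7649e+02] F [-0.3  0.1 -0.9] gap 78.9 grip 0.0
turn [-0.02 -0.16 -0.01] shift(now axes) [ 100.2 -420.6   79.2] shift(goal axes) [ 100.5 -420.6   78.7]
```

```bash
python3 -m jog '[[0,0,0,10,-42.2,7,-1],[0,0,0,10,-42.2,7,-1],[0,0,0,10,-42.2,7,-1],[0,0,0,10,-42.2,7,-1],[0,0,0,10,-42.2,7,-1]]'|sed -n '2p;4p'
python3 -m jog '[[0,0,0,10,-42.2,7,-1],[0,0,0,10,-42.2,7,-1],[0,0,0,10,-42.2,7,-1],[0,0,0,10,-42.2,7,-1],[0,0,0,10,-42.2,7,-1]]'|sed -n '2p;4p'
python3 -m jog '[[0,0,0,0,0,0,-1],[0,0,0,0,0,0,-1]]'|sed -n '2p;4p'
python3 d.py 431 -338 53 176.5;  python3 - <<'E'
from h import *
s=snap("top");np.savez("lidshut.npz",**s);cv2.imwrite("pics/shut.png",cv2.resize(s["pixels"][165:255,240:400,::-1],None,fx=5,fy=5,interpolation=cv2.INTER_CUBIC))
E
```

```text
tool_pos: [493.8, -132.1, 184.3]
ft_force: [1.0, -0.7, 0.1]
tool_pos: [431.0, -339.6, 149.3]
ft_force: [0.6, 0.5, -0.3]
tool_pos: [431.2, -338.6, 149.2]
ft_force: [0.2, 0.1, -0.8]
t 15.9 pos [ 431.2 -338.6  149.2] rot [ 1.7990e+02 -1.0000e-01  1.7635e+02] F [ 0.2  0.1 -0.8] gap 85.5 grip 0.0
turn [ 0.1  -0.1  -0.15] shift(now axes) [ 0.1  0.4 96.2] shift(goal axes) [ 0.2  0.6 96.2]
```

View pics/shut.png

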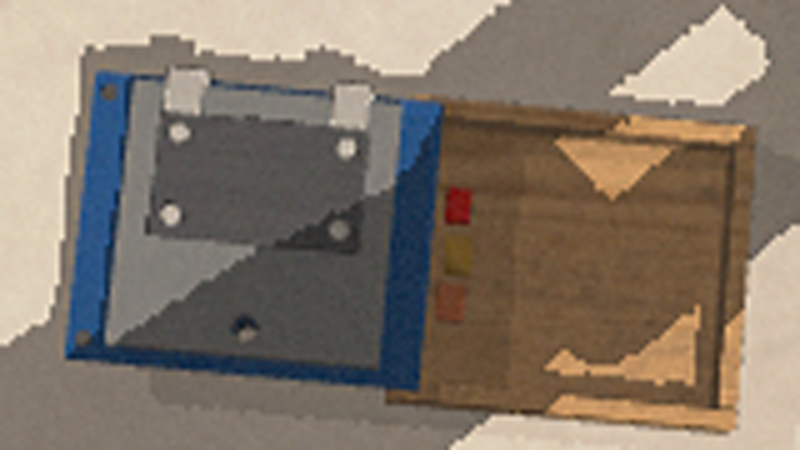

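The lid rests shut on its springs, with its hole at crop (245,328). Now grip the pin.

```bash
python3 -m jog '[[0,0,0,0,0,40,-1],[0,0,0,0,0,30,-1],[0,0,0,0,0.5,20,-1],[0,0,0,0,0,5,-1],[0,0,0,0,0,0,-1]]'|sed -n '2p;4p'
python3 -m jog '[[0,0,0,0,0,0,0.2],[0,0,0,0,0,0,0.3],[0,0,0,0,0,0,0.4],[0,0,0,0,0,0,1],[0,0,0,0,0,0,1]]' 80|sed -n '2p;4,6p'
python3 -m jog '[[0,0,0,0,0,0,1],[0,0,0,0,0,0,1],[0,0,0,0,0,0,1]]' 80|sed -n '2p;4,6p'
python3 - <<'E'
from h import *
s=dict(np.load("lidshut.npz"));
hsv=cv2.cvtColor(s["pixels"],cv2.COLOR_RGB2GRAY)
print("hole@62",ray(s,(288.6,230.2),62),"@58",ray(s,(288.6,230.2),58));print(hsv[226:236,283:295])
E
```

```text
tool_pos: [432.4, -336.4, 55.0]
ft_force: [-1.0, 0.1, 0.4]
tool_pos: [432.8, -338.4, 56.6]
ft_force: [-0.2, 0.5, 5.3]
finger_gap: 21.9
grip_force: 78.2
tool_pos: [432.8, -338.4, 56.5]
ft_force: [0.0, 1.2, 6.6]
finger_gap: 21.9
grip_force: 78.2
hole@62 [487.77914359  80.37938359  62.        ] @58 [488.13749666  80.55141394  58.        ]
[[ 79  75  78  76  75  77  77  77  75  80  75  75]
 [ 76  76  75  75  76  70  72  76  76  77  74  79]
 [ 75  74  78  70  61  46  46  63  76  76  77  74]
 [ 74  75  74  68  37  29  34  33  69  76  73  73]
 [ 77  77  74  51  40  29  71  51  46  75  79  77]
 [ 75  73  78  57  51 112 110 110  81  76  79  74]
 [ 76  75  76  77  79 115 112  96  70  77  78  76]
 [ 75  75  78  75  73  89  77  73  72  73  76  76]
 [ 76  76  75  76  77  73  75  79  75  75  75  72]
 [ 64  71  72  72  79  78  78  76  79  77  79  76]]
```

```bash
python3 -m jog '[[0,0,0,0,0,-20,1],[0,0,0,0,0,-30,1],[0,0,0,0,0,-40,1],[0,0,0,0,0,0,1],[0,0,0,0,0,0,1]]'|sed -n '2p;4,6p'
python3 d.py 488.7 80.5 140 176.5
```

```text
tool_pos: [432.9, -338.5, 146.7]
ft_force: [0.2, 0.3, -1.7]
finger_gap: 21.6
grip_force: 79.7
t 17.75 pos [ 432.9 -338.5  146.7] rot [-1.7990e+02  1.2000e-01  1.7649e+02] F [ 0.2  0.3 -1.7] gap 21.6 grip 79.7
turn [-0.1   0.12 -0.01] shift(now axes) [-30.  421.7   6. ] shift(goal axes) [-30.1 421.7   6.7]
```

```bash
python3 -m jog '[[0,0,0,-3,42.2,0,1],[0,0,0,-3,42.2,0,1],[0,0,0,-3,42.2,0,1],[0,0,0,-3,42.2,0,1],[0,0,0,-3,42.2,0,1]]'|sed -n '2p;4p'
python3 -m jog '[[0,0,0,-3,42.2,0,1],[0,0,0,-3,42.2,0,1],[0,0,0,-3,42.2,0,1],[0,0,0,-3,42.2,0,1],[0,0,0,-3,42.2,0,1]]'|sed -n '2p;4p'
python3 -m jog '[[0,0,0,0,0,15,1],[0,0,0,0,0,6,1],[0,0,0,0,0,0,1],[0,0,0,0,0,0,1]]'|sed -n '2p;4p'
python3 d.py 488.7 80.5 120 176.5
python3 - <<'E'
from h import *
s2=snap("scene");np.savez("scene5.npz",**s2)
s=snap("top");np.savez("top5.npz",**s)
for n,c in(("tip",[487,80.5,75]),("hole",[487.3,80.5,60]),("collar",[487,80.5,114])):print(n,proj(s2,c).round(1),proj(s,c).round(1))
p=proj(s2,[487,80.5,90]).astype(int)
b=cv2.resize(s2["pixels"][p[1]-35:p[1]+35,p[0]-30:p[0]+30,::-1],(480,560),interpolation=cv2.INTER_CUBIC)
p=proj(s,[487,80.5,90]).astype(int)
a=cv2.resize(s["pixels"][p[1]-35:p[1]+35,p[0]-20:p[0]+20,::-1],(320,560),interpolation=cv2.INTER_CUBIC)
cv2.imwrite("pics/over.png",np.hstack([b,a]))
E
```

```text
tool_pos: [458.8, -126.2, 143.5]
ft_force: [1.6, 0.5, -0.7]
tool_pos: [486.6, 83.2, 143.5]
ft_force: [0.2, 0.8, -1.2]
tool_pos: [487.3, 80.2, 123.7]
ft_force: [0.6, 0.0, -2.3]
t 19.15 pos [487.3  80.2 123.7] rot [-1.7997e+02 -1.1000e-01  1.7640e+02] F [ 0.6  0.  -2.3] gap 21.2 grip 79.7
turn [-0.03 -0.11 -0.1 ] shift(now axes) [-1.4  0.3  3.7] shift(goal axes) [-1.4  0.3  3.7]
tip [337.4 220.3] [288.3 230. ]
hole [337.2 223.3] [288.6 230.5]
collar [337.8 211.9] [287.6 228.5]
```

View pics/over.png

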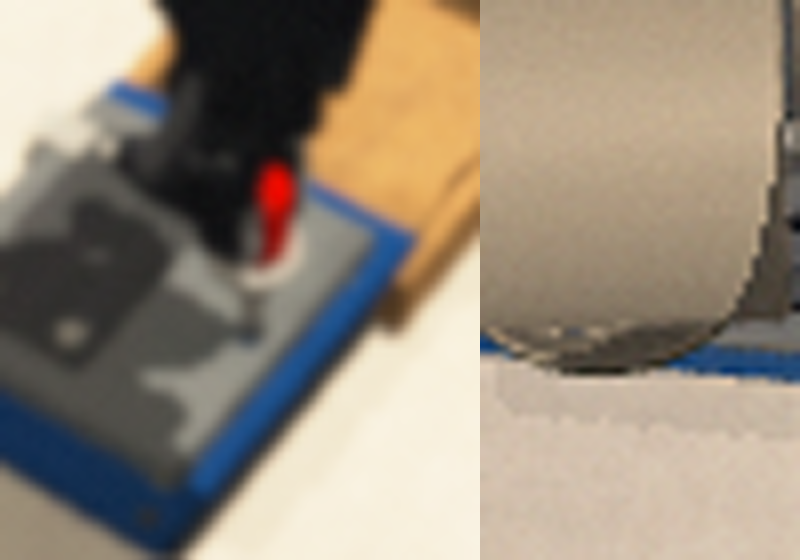

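The scene crop shows the collar above the lid hole, which is at crop (248,332), with the pin slightly to the robot's side. I'll shift about 1.5 mm along +x and probe down gently.

```bash
python3 -m jog '[[0,0,0,-1.5,0.3,4,1],[0,0,0,0,0,5,1],[0,0,0,0,0,0,1]]'|sed -n '2p;4p'
python3 -m jog '[[0,0,0,0,0,2,1],[0,0,0,0,0,0,1]]'|sed -n '2p;4p'
python3 -m jog '[[0,0,0,0,0,2,1],[0,0,0,0,0,0,1]]'|sed -n '2p;4p'
python3 -m jog '[[0,0,0,0,0,2,1],[0,0,0,0,0,0,1]]'|sed -n '2,5p'
```

```text
tool_pos: [489.0, 81.4, 114.6]
ft_force: [0.3, 0.4, -1.4]
tool_pos: [489.3, 81.7, 113.2]
ft_force: [-0.5, -0.1, -0.9]
tool_pos: [489.4, 81.8, 111.3]
ft_force: [0.3, 0.5, -1.1]
tool_pos: [489.4, 81.7, 109.3]
tcp_rot: [-180.0, -0.0, 176.5]
ft_force: [0.6, -0.1, -1.0]
finger_gap: 21.5
```

```bash
python3 -m jog '[[0,0,0,0.3,-0.7,0,1],[0,0,0,0,0,2,1],[0,0,0,0,0,0,1]]'|sed -n '2p;4p'
python3 -m jog '[[0,0,0,0,0,2,1],[0,0,0,0,0,0,1]]'|sed -n '2p;4p'
python3 -m jog '[[0,0,0,0,0,2,1],[0,0,0,0,0,0,1]]'|sed -n '2,5p'
```

```text
tool_pos: [489.0, 81.0, 107.2]
ft_force: [-0.2, -0.1, -1.1]
tool_pos: [489.0, 80.9, 105.2]
ft_force: [0.4, -1.3, -1.0]
tool_pos: [489.0, 80.9, 103.2]
tcp_rot: [-180.0, -0.0, 176.5]
ft_force: [0.0, -1.5, -0.3]
finger_gap: 21.9
```

The tip is inside the lid hole with only light side force. Continue down.

```bash
python3 -m jog '[[0,0,0,0,-0.4,2,1],[0,0,0,0,0,0,1]]'|sed -n '2p;4p'
python3 -m jog '[[0,0,0,0,0,3,1],[0,0,0,0,0,0,1]]'|sed -n '2p;4p'
python3 -m jog '[[0,0,0,0,0,3,1],[0,0,0,0,0,0,1]]'|sed -n '2p;4p'
python3 -m jog '[[0,0,0,0,0,2,1],[0,0,0,0,0,0,1]]'|sed -n '2,5p'
```

```text
tool_pos: [488.9, 80.7, 101.1]
ft_force: [-0.3, 0.4, -1.7]
tool_pos: [488.8, 80.7, 98.0]
ft_force: [0.3, -0.4, -1.4]
tool_pos: [488.8, 80.7, 95.0]
ft_force: [-0.2, -0.1, -2.2]
tool_pos: [489.0, 80.7, 93.2]
tcp_rot: [180.0, -0.0, 176.5]
ft_force: [-0.2, 0.6, -0.9]
finger_gap: 21.7
```

```bash
python3 -m jog '[[0,0,0,0,0,3,1],[0,0,0,0,0,3,1],[0,0,0,0,0,0,1]]'|sed -n '2p;4p'
python3 -m jog '[[0,0,0,0,0,3,1],[0,0,0,0,0,3,1],[0,0,0,0,0,0,1]]'|sed -n '2p;4p'
python3 -m jog '[[0,0,0,0,0,2,1],[0,0,0,0,0,2,1],[0,0,0,0,0,0,1]]'|sed -n '2p;4p'
python3 -m jog '[[0,0,0,0,0,1,1],[0,0,0,0,0,1,1],[0,0,0,0,0,0,1]]'|sed -n '2p;4,6p'
```

```text
tool_pos: [488.8, 80.6, 86.8]
ft_force: [-0.4, -0.3, -0.9]
tool_pos: [488.8, 80.6, 80.9]
ft_force: [-0.3, -1.7, -1.6]
tool_pos: [489.0, 80.5, 77.2]
ft_force: [-0.1, -2.4, -2.0]
tool_pos: [489.2, 80.6, 75.5]
ft_force: [-2.1, -3.0, 1.1]
finger_gap: 21.7
grip_force: 79.8
```

```bash
python3 -m jog '[[0,0,0,0,-0.5,1,1],[0,0,0,0,0,1,1],[0,0,0,0,0,0,1]]'|sed -n '2p;4p'
python3 -m jog '[[0,0,0,0,0,1,1],[0,0,0,0,0,0,1]]'|sed -n '2p;4p'
python3 -m jog '[[0,0,0,0,0,1,1],[0,0,0,0,0,0,1],[0,0,0,0,0,0,1]]' 100|sed -n '2p;4,6p'
```

```text
tool_pos: [489.2, 80.4, 73.5]
ft_force: [-2.2, 0.2, 1.5]
tool_pos: [489.2, 80.3, 72.6]
ft_force: [-2.0, -0.1, 4.2]
tool_pos: [489.2, 80.4, 72.5]
ft_force: [-7.3, -0.4, 12.0]
finger_gap: 21.4
grip_force: 97.9
```

```bash
python3 -m jog '[[0,0,0,0,0,0.5,1],[0,0,0,0,0,0,1],[0,0,0,0,0,0,1],[0,0,0,0,0,0,1]]'
python3 - <<'E'
from h import *
s=r.sense();print(s["time"],s["ft_force"],s["tool_pos"]);t=snap("top")
print([blobs(mask(t,*a)) for a in((170,5,120,60,(322,180,340,240)),(5,30,150,80,(322,200,336,232)))])
print(r.sense()["ft_force"])
print(r.hand_in())
E
```

```text
time: 24.05
tool_pos: [489.3, 80.3, 72.4]
tcp_rot: [180.0, 0.0, 176.5]
ft_force: [-9.9, -0.4, 16.4]
finger_gap: 21.1
grip_force: 98.1
24.05 [-9.89607218 -0.42408176 16.40810793] [489.29160785  80.34113878  72.43486501]
[[([331.0, 206.0], [329, 202, 5, 8, 35])], [([331.1, 215.5], [329, 212, 6, 8, 41]), ([329.6, 225.2], [327, 222, 6, 8, 42])]]
[-9.84079764 -1.1849511  16.25443998]
the job is handed in; nothing more can be done
None
```

I handed the job in at about 24 s (no verdict was returned): the offcuts are in the tray, the block is on the desk, and the gripped pin holds the lid shut with about 16 N measured at the wrist.

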